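# Rake out the drying lumps

### The arm

A 6-joint arm with a two-finger parallel gripper is mounted at the origin on the work surface. World frame = base frame: x ahead of the robot, y to its left, z up, the work surface at z = 0. Lengths are in m, angles in rad, forces in N, time in s.
With the tool pointing down it reaches from about 0.375 to 0.9 m from the base axis. Payload 3.1 kg.
Tool frame: the origin (TCP) lies at the very end of the fingers, on their centre line; the grasp point (between the pads) lies 19 mm behind it; z points along the fingers, y is the line along which they close (so a half turn about z gives the same grasp; the last joint's range is limited). The gripper opens to 85 mm and grips with 20 to 120 N. Pads are 22 mm wide; open, the fingers measure 114 mm over their backs; the gripper's body (76 mm by 85 mm) begins 54 mm behind the grasp point. The pads swing forward as they close: fully open they stand 13 mm farther back than shut.
Start: joints at [-1.466, 0.527, 1.433, -0, 1.181, -0.178], TCP at [0.175, -0.6, 0.231] pointing down, gripper open.
Joint ranges: [-3.08, 3.08], [-0.75, 2.2], [0.22, 2.44], [-1.43, 4.57], [0, 2.65], [-2.85, 2.85]. Speed limits (rad/s): [2.79, 2.79, 3.14, 3.14, 3.14, 3.14].

### API

Orientations are given as a unit quaternion [x, y, z, w].
In Python, from rig import ctrl, capture gives the robot as it stands. The module is installed in compiled form; this text tells all that it offers.
- The arm moves only by the shell command python3 -m jog 'ROWS'. ROWS is JSON, one flat list of numbers, 5 for each row, row after row: the opening, from 0 (shut) to 1 (fully open), then the shift along the tool's x, y, z in cm, then the turn about the tool's z in degrees. In form: [gripper, x, y, z, roll, gripper, x, y, z, roll, ...]. A call has 1 to 20 rows; each row shifts and turns the commanded pose from where the row before left it, along the tool's axes as they then stand; what a row does not reach is not made up. A row lasts 1/12 s, in which the tool goes at most 41.7 mm and 7.16 degrees, less where a joint would pass 70% of its speed; a pose out of reach is approached as far as the arm can. A call is refused whole if a number of a shift passes 4.17 or a number of a turn 7.16, either way. A call with a gripper value outside its range is refused whole. The fingers move at their own pace and stop on an object; the grip force is fixed at half the most. Time passes only in rows, so rows that do not move let the fingers close. It gives the time, the measured TCP pose, the force, the opening and the grip force at its end, in the units of the state.
- ctrl.read_state(): the state, without advancing time (a new reading comes with each control period).
- capture(name): name is "side" or "top"; returns a dict with "color" (400x640x3 uint8, red, green, blue), "z_map" (400x640 float32, m along the optical axis (not along the pixel's ray), 0 where there is no reading), "vfov" (degrees; the focal length in pixels is half the picture's height over the tangent of half this angle, whatever the lens; pixels are square), "cx", "cy" (the principal point, pixels), "k1" (the pictures are not rectified: a ray, as slopes to the right and down, at radius r is drawn at 1 + k1 r^2 times it, then the intrinsics apply), "R" (3x3) and "t" (3): a world point X has camera coordinates R X + t. Camera axes: x right, y down, z forward; pixel columns grow to the right and rows downward; lengths in m; the calibration is good to about 2 mm. A picture is of the moment at which its call begins.
- ctrl.close_job(): hands the job in; it is judged then, once.
The state is a dict: "clock": time; "joint_positions": joint angles; "qd": joint speeds; "tau": joint torques, N m; "tcp_pos": TCP position; "ee_rot": TCP orientation; "contact_force": force on the tool from outside, world axes, zero at the start; "ft_torque": the same for the moment, N m; "grip_width": finger opening in m; "grasp_force": force on a finger pad.
Only numpy, scipy, OpenCV 4.12 (cv2) and the standard library are available. Lean on these libraries where they do the work, as an engineer would, in place of code of your own. Each camera call takes 0.05 s, during which the arm holds its last target. There are 200 camera calls.

### The job

Take the rake from its stand and rake the heaped lumps out over the tray's bed into an even single layer: at least two lumps in each third of the tray's length, none lying on another and all still in the tray. Once the top of the heap is off, rake with the tines sliding lightly on the bed, down into the near half too, although it may slope (a few newtons, never more than 12 N on bed or tray), do not touch the lumps with the gripper, then stand the rake back in its slot and let go; leave the other things on the shelf where they are.

Things in the scene. Friction and masses are not known exactly. Their poses are not given: they have to be found in the camera images.
- stand: black rake stand, fixed. Base plate 100 (x) x 110 (y) x 5 mm, on it a slot 15 mm wide in x and 50 mm in y between walls whose top is at 40 mm. Origin: centre of the underside. The rake stands in the slot, tine tips on the plate 5 mm above the origin
- rake_grip (a point): centre of the rake's upright wooden handle, a bar 18 x 18 mm and 55 mm tall; this point is 118 mm above the tine tips. z points up the handle, y along the rake's head, x across it (the raking direction, either way). The rake (160 g) starts upright in the stand with the stand's yaw
- rake_tip (a point): middle of the tine tips, the very bottom of the rake; axes as rake_grip. Head: cross bar 44 mm long (y), 10 mm thick, 30 to 40 mm above the tips, with four straight tines 30 mm long, 6 mm wide (y), 8 mm thick (x), 6.7 mm apart; a 12 mm square neck joins it to the handle
- tray_mid (a point): centre of the grey drying tray at its rim, 62 mm above the table. The fixed tray is 200 x 130 mm inside, 6 mm walls. x is its long axis; the lumps start heaped in two tiers near its +x end. Far third: x above 33 mm; near third: x below -33 mm; black tabs on the long rims mark the thirds
- tray: the same tray, origin at the centre of its underside. Its bed is a flat steel plate filling the tray from wall to wall, whose height is NOT measured: 36 to 44 mm below the rim at x = 50 mm, and sloping lengthwise up to 3 degrees either way from there (level in y). Feel for it. It sits on springs, about 6 N per mm, 5 mm travel
- lump0_mid (a point): centre of one of seven alike earthen drying lumps: a faceted pebble about 23 mm across and 18 mm tall with flat top and bottom (flats about 19 mm across), about 15 g; this point is half-way up, 9 mm above its underside
- lump1_mid (a point): centre of one of seven alike earthen drying lumps: a faceted pebble about 23 mm across and 18 mm tall with flat top and bottom (flats about 19 mm across), about 15 g; this point is half-way up, 9 mm above its underside
- lump2_mid (a point): centre of one of seven alike earthen drying lumps: a faceted pebble about 23 mm across and 18 mm tall with flat top and bottom (flats about 19 mm across), about 15 g; this point is half-way up, 9 mm above its underside
- lump3_mid (a point): centre of one of seven alike earthen drying lumps: a faceted pebble about 23 mm across and 18 mm tall with flat top and bottom (flats about 19 mm across), about 15 g; this point is half-way up, 9 mm above its underside
- lump4_mid (a point): centre of one of seven alike earthen drying lumps: a faceted pebble about 23 mm across and 18 mm tall with flat top and bottom (flats about 19 mm across), about 15 g; this point is half-way up, 9 mm above its underside
- lump5_mid (a point): centre of one of seven alike earthen drying lumps: a faceted pebble about 23 mm across and 18 mm tall with flat top and bottom (flats about 19 mm across), about 15 g; this point is half-way up, 9 mm above its underside
- lump6_mid (a point): centre of one of seven alike earthen drying lumps: a faceted pebble about 23 mm across and 18 mm tall with flat top and bottom (flats about 19 mm across), about 15 g; this point is half-way up, 9 mm above its underside
- nozzle_mid (a point): bystander: stainless spray nozzle standing upright, 28 mm across, 70 mm tall; point half-way up
- wedge_mid (a point): bystander: green silicone wheel wedge, 80 x 50 mm, 36 mm tall; point at its middle
- dropper_mid (a point): bystander: closed amber glass dropper bottle, 32 mm across, 75 mm tall; point half-way up
- waxjar_mid (a point): bystander: open aluminium wax dish, 64 mm across, 35 mm tall; point half-way up
- polish_mid (a point): bystander: white bottle, 56 mm across, 150 mm tall; point half-way up
Not all that is in view belongs to the job. What is shaped like the part that bears rake_grip but purple is not meant.

How it is judged:
On the way, in this order (a step that is already met when the one before it is completed fails the run):
1. the rake is lifted out of its stand (z of rake_tip in the frame of stand above 0.045 m), for 0.1 s.
2. a raking stroke is carried down the bed past its middle with the tines on it: rake tips less than 30 mm beyond the tray's middle, moving, pressing on the bed with at least 1 N (contact force between rake and bed above 1 N and linear speed of rake above 0.008 m/s and x of rake_tip in the frame of tray_mid below 0.03 m), for 0.1 s.
3. the lumps lie in a single layer in the tray, at least two in each third of its length ((x of each of lump0_mid, lump1_mid in the frame of tray_mid below -0.0303333 m or x of each of lump0_mid, lump2_mid in the frame of tray_mid below -0.0303333 m or x of each of lump0_mid, lump3_mid in the frame of tray_mid below -0.0303333 m or x of each of lump0_mid, lump4_mid in the frame of tray_mid below -0.0303333 m or x of each of lump0_mid, lump5_mid in the frame of tray_mid below -0.0303333 m or x of each of lump0_mid, lump6_mid in the frame of tray_mid below -0.0303333 m or x of each of lump1_mid, lump2_mid in the frame of tray_mid below -0.0303333 m or x of each of lump1_mid, lump3_mid in the frame of tray_mid below -0.0303333 m or x of each of lump1_mid, lump4_mid in the frame of tray_mid below -0.0303333 m or x of each of lump1_mid, lump5_mid in the frame of tray_mid below -0.0303333 m or x of each of lump1_mid, lump6_mid in the frame of tray_mid below -0.0303333 m or x of each of lump2_mid, lump3_mid in the frame of tray_mid below -0.0303333 m or x of each of lump2_mid, lump4_mid in the frame of tray_mid below -0.0303333 m or x of each of lump2_mid, lump5_mid in the frame of tray_mid below -0.0303333 m or x of each of lump2_mid, lump6_mid in the frame of tray_mid below -0.0303333 m or x of each of lump3_mid, lump4_mid in the frame of tray_mid below -0.0303333 m or x of each of lump3_mid, lump5_mid in the frame of tray_mid below -0.0303333 m or x of each of lump3_mid, lump6_mid in the frame of tray_mid below -0.0303333 m or x of each of lump4_mid, lump5_mid in the frame of tray_mid below -0.0303333 m or x of each of lump4_mid, lump6_mid in the frame of tray_mid below -0.0303333 m or x of each of lump5_mid, lump6_mid in the frame of tray_mid below -0.0303333 m) and ((x of lump0_mid in the frame of tray_mid between -0.0363333 and 0.0363333 m and x of lump1_mid in the frame of tray_mid between -0.0363333 and 0.0363333 m) or (x of lump0_mid in the frame of tray_mid between -0.0363333 and 0.0363333 m and x of lump2_mid in the frame of tray_mid between -0.0363333 and 0.0363333 m) or (x of lump0_mid in the frame of tray_mid between -0.0363333 and 0.0363333 m and x of lump3_mid in the frame of tray_mid between -0.0363333 and 0.0363333 m) or (x of lump0_mid in the frame of tray_mid between -0.0363333 and 0.0363333 m and x of lump4_mid in the frame of tray_mid between -0.0363333 and 0.0363333 m) or (x of lump0_mid in the frame of tray_mid between -0.0363333 and 0.0363333 m and x of lump5_mid in the frame of tray_mid between -0.0363333 and 0.0363333 m) or (x of lump0_mid in the frame of tray_mid between -0.0363333 and 0.0363333 m and x of lump6_mid in the frame of tray_mid between -0.0363333 and 0.0363333 m) or (x of lump1_mid in the frame of tray_mid between -0.0363333 and 0.0363333 m and x of lump2_mid in the frame of tray_mid between -0.0363333 and 0.0363333 m) or (x of lump1_mid in the frame of tray_mid between -0.0363333 and 0.0363333 m and x of lump3_mid in the frame of tray_mid between -0.0363333 and 0.0363333 m) or (x of lump1_mid in the frame of tray_mid between -0.0363333 and 0.0363333 m and x of lump4_mid in the frame of tray_mid between -0.0363333 and 0.0363333 m) or (x of lump1_mid in the frame of tray_mid between -0.0363333 and 0.0363333 m and x of lump5_mid in the frame of tray_mid between -0.0363333 and 0.0363333 m) or (x of lump1_mid in the frame of tray_mid between -0.0363333 and 0.0363333 m and x of lump6_mid in the frame of tray_mid between -0.0363333 and 0.0363333 m) or (x of lump2_mid in the frame of tray_mid between -0.0363333 and 0.0363333 m and x of lump3_mid in the frame of tray_mid between -0.0363333 and 0.0363333 m) or (x of lump2_mid in the frame of tray_mid between -0.0363333 and 0.0363333 m and x of lump4_mid in the frame of tray_mid between -0.0363333 and 0.0363333 m) or (x of lump2_mid in the frame of tray_mid between -0.0363333 and 0.0363333 m and x of lump5_mid in the frame of tray_mid between -0.0363333 and 0.0363333 m) or (x of lump2_mid in the frame of tray_mid between -0.0363333 and 0.0363333 m and x of lump6_mid in the frame of tray_mid between -0.0363333 and 0.0363333 m) or (x of lump3_mid in the frame of tray_mid between -0.0363333 and 0.0363333 m and x of lump4_mid in the frame of tray_mid between -0.0363333 and 0.0363333 m) or (x of lump3_mid in the frame of tray_mid between -0.0363333 and 0.0363333 m and x of lump5_mid in the frame of tray_mid between -0.0363333 and 0.0363333 m) or (x of lump3_mid in the frame of tray_mid between -0.0363333 and 0.0363333 m and x of lump6_mid in the frame of tray_mid between -0.0363333 and 0.0363333 m) or (x of lump4_mid in the frame of tray_mid between -0.0363333 and 0.0363333 m and x of lump5_mid in the frame of tray_mid between -0.0363333 and 0.0363333 m) or (x of lump4_mid in the frame of tray_mid between -0.0363333 and 0.0363333 m and x of lump6_mid in the frame of tray_mid between -0.0363333 and 0.0363333 m) or (x of lump5_mid in the frame of tray_mid between -0.0363333 and 0.0363333 m and x of lump6_mid in the frame of tray_mid between -0.0363333 and 0.0363333 m)) and (x of each of lump0_mid, lump1_mid in the frame of tray_mid above 0.0303333 m or x of each of lump0_mid, lump2_mid in the frame of tray_mid above 0.0303333 m or x of each of lump0_mid, lump3_mid in the frame of tray_mid above 0.0303333 m or x of each of lump0_mid, lump4_mid in the frame of tray_mid above 0.0303333 m or x of each of lump0_mid, lump5_mid in the frame of tray_mid above 0.0303333 m or x of each of lump0_mid, lump6_mid in the frame of tray_mid above 0.0303333 m or x of each of lump1_mid, lump2_mid in the frame of tray_mid above 0.0303333 m or x of each of lump1_mid, lump3_mid in the frame of tray_mid above 0.0303333 m or x of each of lump1_mid, lump4_mid in the frame of tray_mid above 0.0303333 m or x of each of lump1_mid, lump5_mid in the frame of tray_mid above 0.0303333 m or x of each of lump1_mid, lump6_mid in the frame of tray_mid above 0.0303333 m or x of each of lump2_mid, lump3_mid in the frame of tray_mid above 0.0303333 m or x of each of lump2_mid, lump4_mid in the frame of tray_mid above 0.0303333 m or x of each of lump2_mid, lump5_mid in the frame of tray_mid above 0.0303333 m or x of each of lump2_mid, lump6_mid in the frame of tray_mid above 0.0303333 m or x of each of lump3_mid, lump4_mid in the frame of tray_mid above 0.0303333 m or x of each of lump3_mid, lump5_mid in the frame of tray_mid above 0.0303333 m or x of each of lump3_mid, lump6_mid in the frame of tray_mid above 0.0303333 m or x of each of lump4_mid, lump5_mid in the frame of tray_mid above 0.0303333 m or x of each of lump4_mid, lump6_mid in the frame of tray_mid above 0.0303333 m or x of each of lump5_mid, lump6_mid in the frame of tray_mid above 0.0303333 m) and x of lump0_mid in the frame of tray_mid between -0.1 and 0.1 m and y of lump0_mid in the frame of tray_mid between -0.065 and 0.065 m and x of lump1_mid in the frame of tray_mid between -0.1 and 0.1 m and y of lump1_mid in the frame of tray_mid between -0.065 and 0.065 m and x of lump2_mid in the frame of tray_mid between -0.1 and 0.1 m and y of lump2_mid in the frame of tray_mid between -0.065 and 0.065 m and x of lump3_mid in the frame of tray_mid between -0.1 and 0.1 m and y of lump3_mid in the frame of tray_mid between -0.065 and 0.065 m and x of lump4_mid in the frame of tray_mid between -0.1 and 0.1 m and y of lump4_mid in the frame of tray_mid between -0.065 and 0.065 m and x of lump5_mid in the frame of tray_mid between -0.1 and 0.1 m and y of lump5_mid in the frame of tray_mid between -0.065 and 0.065 m and x of lump6_mid in the frame of tray_mid between -0.1 and 0.1 m and y of lump6_mid in the frame of tray_mid between -0.065 and 0.065 m and z of each of lump0_mid, lump1_mid, lump2_mid, lump3_mid, lump4_mid, lump5_mid, lump6_mid in the frame of bed below 0.0155 m), for 0.2 s.
At the end, for the whole second after the job is handed in: All seven lumps in the tray in one layer (centres under 15.5 mm above the bed), at least two centred in each third of its length (3 mm grace); the rake stands in its slot (tips within 8 mm of the centre, under 10 mm above the stand's underside, tilt under 0.2 rad), released, at rest (all of step 3 and angle between rake_grip's own z axis and vertical below 0.2 rad and horizontal distance between rake_tip and stand below 0.008 m and z of rake_tip in the frame of stand below 0.01 m and linear speed of rake below 0.02 m/s); the robot touches nothing.
It fails at once if the rake presses on the bed with more than 12 N (contact force between rake and bed above 12 N).
It fails at once if the rake presses on the tray's walls with more than 12 N (contact force between rake and tray above 12 N).
It fails at once if the gripper touches a lump (contact force between the arm and lump0 above 0.3 N or contact force between the arm and lump1 above 0.3 N or contact force between the arm and lump2 above 0.3 N or contact force between the arm and lump3 above 0.3 N or contact force between the arm and lump4 above 0.3 N or contact force between the arm and lump5 above 0.3 N or contact force between the arm and lump6 above 0.3 N).
It fails at once if a bystander is moved more than 15 mm (distance of any of nozzle_mid, wedge_mid, dropper_mid, waxjar_mid, polish_mid from where it was at the start of the episode above 0.015 m).
It also fails if it takes over 66 s, if anything falls off the work surface, if the arm or the gripper's body presses on something with over 40 N, if the wrist force passes 120 N, or if a joint passes its speed limit or range.

## Working session

There is one attempt and no reset: what is moved stays moved. The work goes in short steps, Python scripts to look and compute and a shell command to move; the robot and the scene stay as the last step left them, time stands still between calls to the robot, and variables do not carry over. Pictures are saved under pics/ and viewed, at most 10 in all, crops included, and the job is handed in when it is done.

```bash
mkdir -p pics
cat > h.py <<'E'
import numpy as np, cv2
from rig import ctrl, capture
from scipy.spatial.transform import Rotation as Rn
def K(c):
    f=200/np.tan(np.radians(c["vfov"])/2); return f
def cloud(c):
    f=K(c); v,u=np.mgrid[0:400,0:640]
    a=np.stack([(u-c["cx"])/f,(v-c["cy"])/f],-1); s=a.copy()
    for _ in range(15): s=a/(1+c["k1"]*(s**2).sum(-1,keepdims=True))
    z=c["z_map"][...,None]; P=np.concatenate([s*z,z],-1)
    W=(P-np.array(c["t"]))@np.array(c["R"]); W[c["z_map"]==0]=np.nan
    return W
def px(c,X):
    p=np.array(c["R"])@np.array(X)+np.array(c["t"]); s=p[:2]/p[2]; s=s*(1+c["k1"]*(s@s)); return s*K(c)+[c["cx"],c["cy"]]
def save(c,name,box=None,sc=1):
    im=c["color"][...,::-1]
    if box: im=im[box[1]:box[3],box[0]:box[2]]
    cv2.imwrite("pics/"+name,cv2.resize(im,None,fx=sc,fy=sc,interpolation=cv2.INTER_CUBIC))
E
python3 - <<'E'
from h import *
for n in("top","side"):
    c=capture(n); save(c,n+"0.png"); np.save(n+"W.npy",cloud(c)); np.save(n+"C.npy",c["color"])
    print(n,c["vfov"],c["k1"],-np.array(c["R"]).T@np.array(c["t"]),np.round(c["R"],2).tolist())
print(ctrl.read_state())
E
```

```text
top 45.02854707001475 -0.1126362677037725 [0.33111199 0.00735016 1.35565613] [[-0.01, -1.0, 0.0], [-0.99, 0.01, -0.16], [0.16, -0.01, -0.99]]
side 44.8142719366887 0.02218685191855751 [0.49986407 1.10650592 0.8500831 ] [[-1.0, -0.05, 0.01], [-0.03, 0.55, -0.83], [0.03, -0.83, -0.55]]
{'clock': 0.1, 'joint_positions': array([-1.46547278e+00,  5.28410328e-01,  1.43378239e+00, -2.99346547e-05,
        1.18139200e+00, -1.78542687e-01]), 'qd': array([-9.79677640e-04, -3.22801997e-03, -4.67665432e-03,  5.25213265e-04,
       -2.56785370e-04, -7.67973080e-05]), 'tau': array([-2.09626160e-05, -4.43303883e+01, -1.78586447e+01, -2.60088955e-04,
        3.92364876e-03, -1.72463848e-05]), 'tcp_pos': array([ 0.17496873, -0.59933433,  0.23040604]), 'ee_rot': array([ 9.89943096e-01,  1.41462626e-01,  2.26242403e-05, -9.95869715e-04]), 'contact_force': array([ 0.13428654,  0.69498535, -0.06320632]), 'ft_torque': array([-0.01187985, -0.03126743,  0.02936904]), 'grasp_force': 0.0, 'grip_width': 0.08526552298551761}
```

View pics/top0.png

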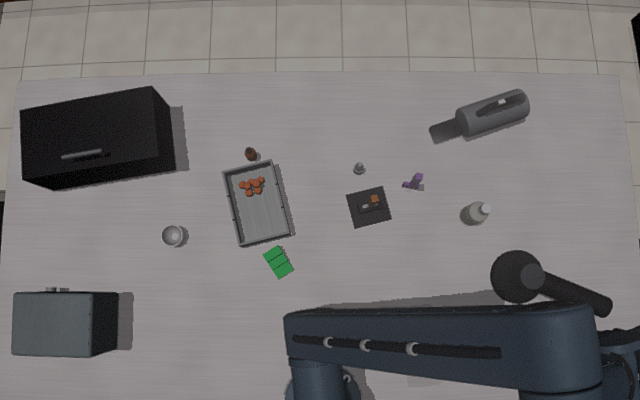

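View pics/side0.png

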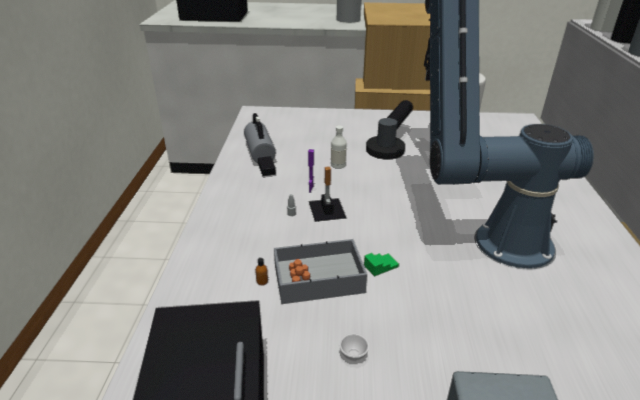

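The top view shows the tray at (258,203) with the heap at (252,187), and the black stand at (369,206) with the orange-brown handle at (375,199). The purple look-alike is at (413,181). In the side view the real rake is at (327,178), the purple one at (311,165) and the tray at (320,270).
Candidates for the rake are brown (375,199) and purple (413,181). I choose the brown one in the stand.

Run:
```python
from h import *
W=np.load("topW.npy"); C=np.load("topC.npy").astype(int); S=np.load("sideW.npy"); SC=np.load("sideC.npy").astype(int)
def rect(P): 
    r=cv2.minAreaRect((P[:,:2]*1000).astype(np.float32)); return r
def sel(W,box,m=None):
    Q=W[box[1]:box[3],box[0]:box[2]]; return Q.reshape(-1,3)
for n,A,box in(("top",W,(210,145,305,260)),("side",S,(262,228,378,312))):
    P=sel(A,box); P=P[np.isfinite(P).all(1)]
    Q=P[(P[:,2]>.05)&(P[:,2]<.07)]
    q=np.median(Q,0); Q=Q[np.linalg.norm(Q[:,:2]-q[:2],axis=1)<.15]
    print(n,"rim",len(Q),np.median(Q[:,2]),rect(Q))
# stand: dark pixels
for n,A,CC,box in(("top",W,C,(335,175,400,235)),("side",S,SC,(300,190,355,228))):
    P=sel(A,box); c=sel(CC,box); d=(c.max(1)<75)&(P[:,2]<.012)&(P[:,2]>-.005)
    print(n,"plate",d.sum(),np.median(P[d][:,2]),rect(P[d]))
    d=(P[:,2]>.034)&(P[:,2]<.046)&(c.max(1)<90)
    if d.sum()>5:print("walls",rect(P[d]))
for n,A,CC,box in(("top",W,C,(350,180,395,225)),("side",S,SC,(315,160,340,200))):
    P=sel(A,box); c=sel(CC,box); d=(c[:,0]>c[:,2]+40)&np.isfinite(P).all(1)
    Q=P[d];t=Q[Q[:,2]>.146];print(n,"handle",d.sum(),Q[:,2].min(),Q[:,2].max(),np.median(Q,0),len(t), t.mean(0) if len(t) else '',rect(t) if len(t) else '')
a=capture("top");save(a,"t1.png",(335,165,435,240),4)
b=capture("side")
c=np.zeros((600,800,3),np.uint8)
A=cv2.resize(b["color"][140:225,280:360,::-1],None,fx=5,fy=5); B=cv2.resize(a["color"][165:240,335:435,::-1],None,fx=4,fy=4)
c[:425,:400]=A; c[:300,400:]=B
cv2.imwrite("pics/crop1.png",c)
```

```text
top rim 776 0.06122734183565051 ((566.6832275390625, 183.60061645507812), (258.15814208984375, 143.7344512939453), 13.8508882522583)
side rim 1246 0.059422002985832195 ((559.3925170898438, 183.45069885253906), (248.81312561035156, 150.82583618164062), 13.477707862854004)
top plate 998 0.005700898377130602 ((535.3080444335938, -136.70703125), (98.73027038574219, 108.54222869873047), 13.768269538879395)
walls ((535.460205078125, -137.6890106201172), (27.514001846313477, 64.9583969116211), 12.804868698120117)
side plate 459 0.005721456414723703 ((534.4331665039062, -132.37460327148438), (95.45841217041016, 112.70650482177734), 13.875316619873047)
walls ((533.1146850585938, -131.58026123046875), (26.93709945678711, 64.7191162109375), 13.43771743774414)
top handle 46 0.14560411262200162 0.15578838203796666 [ 0.53544607 -0.13685005  0.15009688] 45 [ 0.53542241 -0.13712636  0.15050141] ((535.7470703125, -137.77415466308594), (15.759740829467773, 17.87835693359375), 2.765838146209717)
side handle 77 0.09691088244493164 0.1522886808125448 [ 0.53487312 -0.1273462   0.13127804] 21 [ 0.5347699  -0.13165835  0.14989044] ((534.6327514648438, -132.2521514892578), (15.157164573669434, 15.276461601257324), 20.036314010620117)
```

View pics/crop1.png

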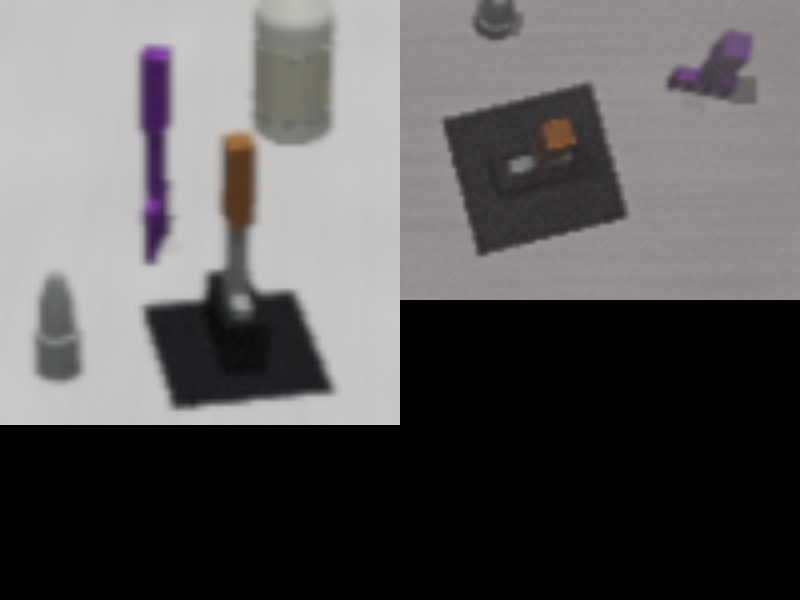

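The crop shows the brown rake upright in the black stand: handle top at (238,140) in the left part and (557,133) in the right part. The purple one stands apart at (155,60) and (735,48), so the choice holds. Next I refine the tray and list the obstacles near the path.

```bash
cat >> h.py <<'E'
def fitrect(Q,L,Wd,th,c0):
    from scipy.optimize import minimize
    # rim band: distance of points from rectangle L x Wd (mid-rim), robust
    def f(p):
        c,s=np.cos(p[2]),np.sin(p[2]); d=Q[:,:2]-p[:2]; a=np.abs(d@[c,s]); b=np.abs(d@[-s,c])
        e=np.maximum(a-L/2,b-Wd/2); return np.minimum(np.abs(e),.006).sum()
    return min((minimize(f,[c0[0]+i,c0[1]+j,th],method="Nelder-Mead",options=dict(initial_simplex=[[c0[0]+i,c0[1]+j,th],[c0[0]+i+.005,c0[1]+j,th],[c0[0]+i,c0[1]+j+.005,th],[c0[0]+i,c0[1]+j,th+.03]])) for i in(-.01,0,.01) for j in(-.008,0,.008)),key=lambda r:r.fun)
E
python3 - <<'E'
from h import *
W=np.load("topW.npy"); S=np.load("sideW.npy")
for n,A,box in(("top",W,(210,145,305,260)),("side",S,(262,228,378,312))):
    P=A[box[1]:box[3],box[0]:box[2]].reshape(-1,3); Q=P[(P[:,2]>.054)&(P[:,2]<.068)]
    r=fitrect(Q,.206,.136,.24,np.array([.552,.183])); print(n,r.x,np.degrees(r.x[2]),r.fun/len(Q))
    # table
for n,A,pts in(("top",W,[(320,230),(200,150),(330,150),(420,230)]),("side",S,[(250,240),(400,200),(250,320),(320,225)])):
    print(n,[A[v,u].round(4).tolist() for u,v in pts])
print("objs",[(k,W[v,u].round(3).tolist()) for k,u,v in[("nozzle",359,167),("wedge",278,262),("dropper",250,153),("wax",174,229),("polish",482,208),("lampdisc",515,275),("tube",595,300),("gun",490,110),("purple",417,177)]])
for i in(248,258,265):print(W[230,i].round(4),W[215,i].round(4))
E
```

```text
top [0.54456321 0.17744897 0.23982391] 13.740897692438303 0.002251746147689806
side [0.54304365 0.18081081 0.2422523 ] 13.880034255435623 0.0023116765248107816
top [[0.4714, 0.0007, -0.0014], [0.7106, 0.3493, -0.0052], [0.7028, -0.031, 0.0036], [0.4676, -0.2832, -0.0009]]
side [[0.7457, 0.0281, -0.0004], [0.3013, -0.2107, -0.0025], [0.6584, 0.471, 0.1575], [0.5513, -0.0558, -0.0003]]
objs [('nozzle', [0.637, -0.108, 0.062]), ('wedge', [0.382, 0.117, 0.025]), ('dropper', [nan, nan, nan]), ('wax', [0.477, 0.412, 0.015]), ('polish', [0.507, -0.415, 0.148]), ('lampdisc', [0.334, -0.519, 0.082]), ('tube', [0.262, -0.723, 0.116]), ('gun', [0.779, -0.465, 0.126]), ('purple', [0.59, -0.25, 0.145])]
[0.4713 0.2012 0.0206] [0.5136 0.2018 0.0198]
[0.4712 0.1735 0.019 ] [0.5131 0.1735 0.0212]
[0.4702 0.1531 0.0264] [0.5125 0.1536 0.0236]
```

```bash
python3 -m jog '[1,0,0,0,-7.16,1,0,0,0,-7.16,1,0,0,0,-7.16,1,0,0,0,-7.16,1,0,0,0,-7.16,1,0,0,0,-7.16,1,0,0,0,-7.16,1,0,0,0,-7.16,1,0,0,0,-7.16,1,0,0,0,-7.16,1,0,0,0,-7.16,1,0,0,0,-7.16,1,0,0,0,-1.6]' && python3 -m jog '[1,2.44,3.07,0.2,0,1,2.44,3.07,0.2,0,1,2.44,3.07,0.2,0,1,2.44,3.07,0.2,0,1,2.44,3.07,0.2,0,1,2.44,3.07,0.2,0,1,2.44,3.07,0.2,0,1,2.44,3.07,0.2,0,1,2.44,3.07,0.2,0,1,2.44,3.07,0.2,0,1,2.44,3.07,0.2,0,1,2.44,3.07,0.2,0,1,2.44,3.07,0.2,0,1,2.44,3.07,0.2,0,1,2.44,3.07,0.2,0,1,0,0,0,0,1,0,0,0,0]'
cat >> h.py <<'E'
def tool():
    s=ctrl.read_state(); r=Rn.from_quat(s["ee_rot"]).as_matrix()
    print("t",round(s["clock"],2),"tcp",np.round(s["tcp_pos"],4),"yaw",round(np.degrees(np.arctan2(r[1,0],r[0,0])),2),"tilt",np.round(r[:,2],3),"F",np.round(s["contact_force"],2),"M",np.round(s["ft_torque"],3),"w",round(s["grip_width"],4),"q",np.round(s["joint_positions"],2)); return s,r
def to(X): # world target -> tool shift cm
    s,r=tool(); print("shift cm",np.round((np.array(X)-s["tcp_pos"])@r*100,2))
E
python3 - <<'E'
from h import *
s,r=tool()
for n,b in(("top",(320,150,430,240)),("side",(270,110,370,225))):
    c=capture(n); p=px(c,s["tcp_pos"]); print(n,p); print([px(c,s["tcp_pos"]+k*r[:,1]) for k in(-.0425,.0425)])
    im=c["color"][...,::-1].copy()
    im=cv2.resize(im[b[1]:b[3],b[0]:b[2]],None,fx=5,fy=5)
    cv2.circle(im,tuple(int(x) for x in (p-b[:2])*5),3,(0,255,0),-1); cv2.imwrite(f"pics/{n}2.png",im)
E
```

```text
clock: 1.28
tcp_pos: [0.175, -0.5998, 0.231]
ee_rot: [0.615, 0.788, 0.0, -0.0]
contact_force: [0.5, 0.3, 0.8]
grip_width: 0.0855
grasp_force: 0.0
clock: 2.7
tcp_pos: [0.5358, -0.1328, 0.201]
ee_rot: [0.615, 0.788, -0.0, -0.0]
contact_force: [0.2, -0.7, -0.1]
grip_width: 0.0856
grasp_force: 0.0
t 2.7 tcp [ 0.5358 -0.1328  0.201 ] yaw 104.04 tilt [-0.  0. -1.] F [ 0.15 -0.69 -0.13] M [ 0.009  0.052 -0.046] w 0.0856 q [-0.45  0.47  1.65 -0.    1.02 -0.69]
top [374.80443995 194.41601112]
[array([379.55712028, 211.12342877]), array([370.0868857 , 177.88995395])]
side [327.33441017 152.66801365]
[array([341.75653649, 151.44723272]), array([312.76110999, 153.89956521])]
```

View pics/side2.png

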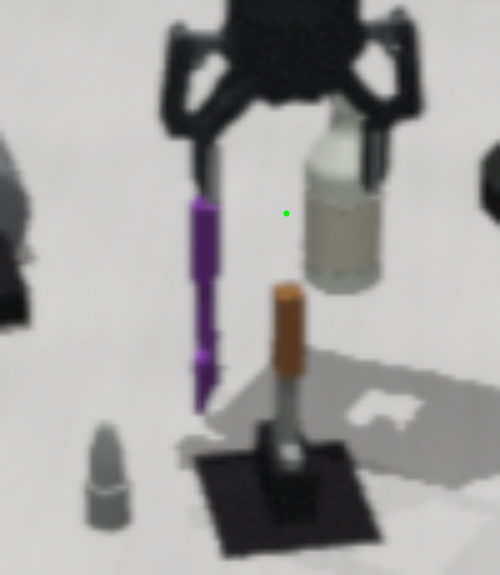

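The side crop shows the open fingers at (205,180) and (372,170), straddling the handle at (288,330), with the TCP projected midway. I can go straight down and grip.

```bash
python3 -m jog '[1,-0.15,0,2.5,0,1,0,0,2.5,0,1,0,0,2.5,0,1,0,0,1.5,0,1,0,0,0.7,0,1,0,0,0,0,0,0,0,0,0,0,0,0,0,0,0,0,0,0,0,0,0,0,0,0,0,0,0,0,0,0,0,0,0,0,0,0,0,0,0,0,0,0,0,0,0,0,0,0,0,0,0,0,0,0]'; python3 -c "
from h import *
tool()"
```

```text
clock: 4.13
tcp_pos: [0.5355, -0.1364, 0.1051]
ee_rot: [0.617, 0.787, -0.0, 0.0]
contact_force: [-1.6, -0.9, 5.7]
grip_width: 0.017
grasp_force: 58.6
t 4.13 tcp [ 0.5355 -0.1364  0.1051] yaw 103.81 tilt [ 0.    -0.001 -1.   ] F [-1.63 -0.92  5.74] M [-0.038  0.453  0.019] w 0.017 q [-0.45  0.61  1.72 -0.    0.8  -0.69]
```

```bash
python3 -m jog '[0,0,0,-0.5,0,0,0,0,-1.5,0,0,0,0,-2.5,0,0,0,0,-2.5,0,0,0,0,-2,0,0,0,0,0,0,0,0,0,0,0]'
cat >> h.py <<'E'
T0=np.array([.544,.179]); TH=np.radians(13.8); ex=np.array([np.cos(TH),np.sin(TH)]); ey=np.array([-ex[1],ex[0]])
def trayf(P): d=P[...,:2]-T0; return np.stack([d@ex,d@ey,P[...,2]],-1)
def world(x,y): return T0+x*ex+y*ey
def ortho(n="top",c=None,W=None,C=None,sc=3.0):
    """orthographic map of the tray from cloud: image, up = +x, left=+y, 1 mm cells"""
    if c is not None: W=cloud(c); C=c["color"]
    Q=trayf(W); m=np.isfinite(Q).all(-1)&(abs(Q[...,0])<.115)&(abs(Q[...,1])<.08)
    return Q[m],C[m]
def lumps(c,show=None):
    """rectified view on plane z=.035, 4px/mm... + orange mask"""
    g=np.mgrid[0:460,0:320]; x=.115-g[0]/2000.; y=.08-g[1]/2000.
    w=T0+x[...,None]*ex+y[...,None]*ey; X=np.concatenate([w,np.full(x.shape+(1,),.035)],-1)
    p=X@np.array(c["R"]).T+np.array(c["t"]); s=p[...,:2]/p[...,2:]; s=s*(1+c["k1"]*(s**2).sum(-1,keepdims=True)); s=s*K(c)+[c["cx"],c["cy"]]
    s=s.astype(np.float32); return cv2.remap(c["color"][...,::-1].copy(),s[...,0],s[...,1],cv2.INTER_CUBIC)
def look(name):
    c=capture("top"); d=capture("side"); im=np.hstack([lumps(c),lumps(d)])
    for k in(-33.3,33.3):
        r=int((115-k)*2); im[r,::6]=(255,255,0)
    cv2.imwrite("pics/"+name,im); return c,d
def heights(c):
    Q=trayf(cloud(c)); C=c["color"].astype(int); m=(abs(Q[...,0])<.1)&(abs(Q[...,1])<.065)&(C[...,0]>C[...,2]+45)&(Q[...,2]<.075)
    return Q,m
E
python3 - <<'E'
from h import *
tool()
c,d=look("tray1.png")
for n,k in(("top",c),("side",d)):
    Q,m=heights(k); P=Q[m]; print(n,len(P),P.min(0).round(3),P.max(0).round(3),np.median(P,0).round(3))
    C=k["color"].astype(int); g=(abs(Q[...,1])<.04)&(Q[...,2]<.035)&(abs(C[...,0]-C[...,2])<25)
    for a,b in((-.08,-.05),(-.05,-.02),(-.02,.01),(.01,.03)):
        z=Q[g&(Q[...,0]>a)&(Q[...,0]<b)]; print(a,len(z),np.median(z[:,2]).round(4))
E
```

```text
clock: 4.72
tcp_pos: [0.5359, -0.1363, 0.1949]
ee_rot: [0.617, 0.787, 0.0, 0.001]
contact_force: [-0.5, 0.4, -1.9]
grip_width: 0.0172
grasp_force: 58.8
t 4.72 tcp [ 0.5359 -0.1363  0.1949] yaw 103.79 tilt [ 0.002 -0.001 -1.   ] F [-0.49  0.44 -1.85] M [ 0.005  0.031 -0.023] w 0.0172 q [-0.45  0.48  1.65  0.    1.01 -0.69]
top 229 [ 0.026 -0.036  0.03 ] [0.073 0.033 0.062] [ 0.053 -0.002  0.04 ]
-0.08 166 0.021
-0.05 282 0.0211
-0.02 301 0.0205
0.01 193 0.0204
side 330 [ 0.026 -0.051  0.018] [0.072 0.038 0.058] [0.053 0.008 0.039]
-0.08 178 0.0206
-0.05 170 0.0207
-0.02 189 0.0203
0.01 78 0.0205
```

View pics/tray1.png

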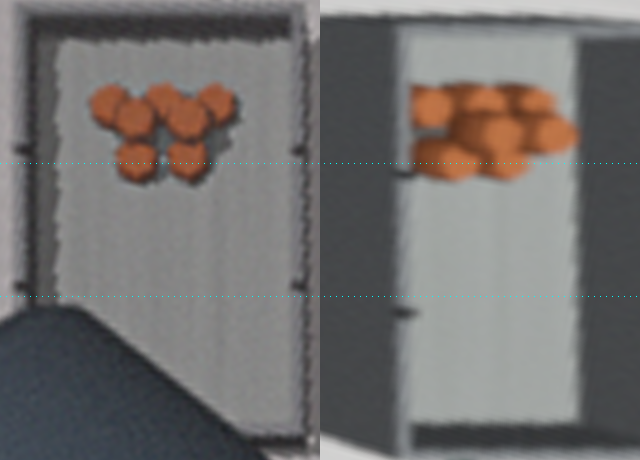

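The rectified tray view (top camera left, 2 px/mm, up = +x) shows:
- **Bottom lumps:** three at (110,104), (165,102) and (216,104), so x≈63 mm, and two at (137,160) and (187,157), so x≈35 mm.
- **Top tier:** two at (135,117) and (187,117), so x≈53 mm and y≈±13 mm.
- **Bed:** depth puts it at about z 0.021.

The first stroke pulls the top pair off with the tips at about z 0.045.

```bash
python3 -m jog '[0,1.5,0.8,0,0,0,3.3,1.75,0,0,0,3.3,1.75,0,0,0,3.3,1.75,0,0,0,3.3,1.75,0,0,0,3.3,1.75,0,0,0,3.3,1.75,0,0,0,3.3,1.75,0,0,0,3.3,1.75,0,0,0,3.3,1.75,0,0,0,1,0.5,0,0,0,0,0,0,0,0,0,0,0,0]'; python3 -c "
from h import *
to([.6217,.1981,.145])
print(trayf(ctrl.read_state()['tcp_pos']))"
```

```text
clock: 5.9
tcp_pos: [0.6229, 0.2171, 0.192]
ee_rot: [0.616, 0.787, -0.002, -0.001]
contact_force: [-0.2, -0.2, -2.4]
grip_width: 0.0176
grasp_force: 58.9
t 5.9 tcp [0.6229 0.2171 0.192 ] yaw 103.88 tilt [-0.004 -0.002 -1.   ] F [-0.24 -0.21 -2.42] M [-0.029  0.    -0.036] w 0.0176 q [ 0.17  0.62  1.37 -0.    1.15 -0.08]
shift cm [-1.82 -0.55  4.7 ]
[0.08574788 0.01821383 0.1919844 ]
```

```bash
python3 -m jog '[0,-1.8,-0.5,0,0,0,0,0,1.5,0,0,0,0,1.3,0,0,0,0,1,0,0,0,0,0,0]'; python3 -c "
from h import *
to([.6217,.1981,.145])
print(trayf(ctrl.read_state()['tcp_pos']))"
```

```text
clock: 6.32
tcp_pos: [0.6214, 0.1962, 0.1531]
ee_rot: [0.618, 0.786, -0.003, -0.002]
contact_force: [-0.9, -0.2, -2.1]
grip_width: 0.0175
grasp_force: 58.9
t 6.32 tcp [0.6214 0.1962 0.1531] yaw 103.66 tilt [-0.007 -0.001 -1.   ] F [-0.88 -0.18 -2.06] M [0.037 0.027 0.007] w 0.0175 q [ 0.13  0.65  1.43 -0.    1.07 -0.1 ]
shift cm [0.18 0.08 0.81]
[ 0.07928679 -0.0017681   0.15312873]
```

```bash
python3 -m jog '[0,0.1,0,0.4,0,0,0,0,0.4,0,0,0,-0.5,0,0,0,0,-0.5,0,0,0,0,-0.5,0,0,0,0,-0.5,0,0,0,0,-0.5,0,0,0,0,-0.5,0,0,0,0,-0.5,0,0,0,0,-0.5,0,0,0,0,-0.5,0,0,0,0,-0.5,0,0,0,0,-0.5,0,0,0,0,-0.5,0,0,0,0,-0.5,0,0,0,0,0,0,0,0,0,0,0,0]'
python3 - <<'E'
from h import *
to([.6217,.1981,.145])
print(trayf(ctrl.read_state()['tcp_pos']))
c,d=look("tray2.png")
E
```

```text
clock: 7.73
tcp_pos: [0.5602, 0.1838, 0.1483]
ee_rot: [0.617, 0.787, -0.0, 0.0]
contact_force: [-0.3, 0.1, -2.0]
grip_width: 0.0172
grasp_force: 58.8
t 7.73 tcp [0.5602 0.1838 0.1483] yaw 103.78 tilt [-0. -0. -1.] F [-0.27  0.11 -1.99] M [-0.038  0.021  0.   ] w 0.0172 q [ 0.13  0.59  1.6  -0.    0.96 -0.11]
shift cm [-0.08  6.31  0.33]
[0.01686753 0.00084149 0.14833836]
```

View pics/tray2.png

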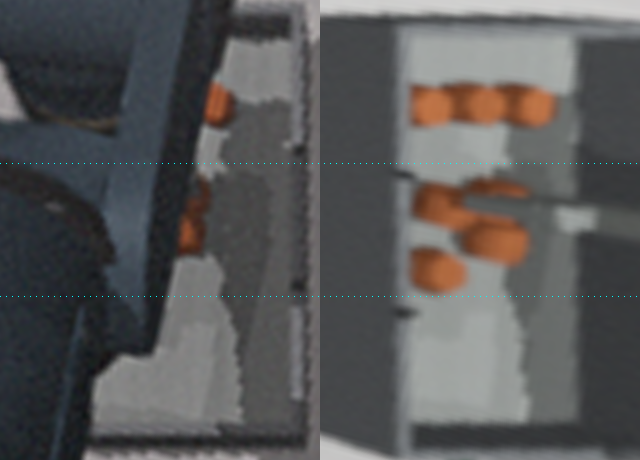

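The side-based half (right) shows the far row of three still at row 104 (x≈63). Two lumps are at about (440,203) and (500,187), near x≈12–20, and two more at (495,240) and (437,270). The rake neck lies between them. I'll check the heights.

```bash
cat >> h.py <<'E'
def clusters(c,dz=0):
    Q,m=heights(c); C=c["color"]; P=Q[m]; 
    # top-facing points: grid, print map of max height per 5mm cell (mm)
    H=np.full((40,26),0)
    for p in P:
        i=int((.1-p[0])/.005); j=int((.065-p[1])/.005); H[i,j]=max(H[i,j],round(p[2]*1000))
    print("cols y=+62..-62 step5");
    for i in range(40):
        if H[i].any(): print("%4d"%(97.5-5*i)," ".join("%2s"%(h or '.') for h in H[i]))
E
python3 - <<'E'
from h import *
clusters(capture("side"))
E
```

```text
cols y=+62..-62 step5
  72  .  .  .  .  .  .  . 33 34  .  . 37 34 34  .  .  . 38  .  .  .  .  .  .  .  .
  67  .  .  .  .  .  . 37 38 39  . 31 37 39 38  . 35 35 38 39 35  .  . 22  .  .  .
  62  .  .  .  .  . 40 38 42 40 37 36 39 39 38 37  . 39 38 37 38  .  .  .  .  .  .
  57  .  .  .  .  .  . 38 38 38 34 34 38 41 40 35  . 39 38 38  . 35  .  .  .  .  .
  52  .  .  .  .  . 38 38 38 37 36  .  . 38  . 34  .  . 38 37  .  .  .  .  .  .  .
  22  .  .  .  .  .  .  . 36 40 35  . 30  . 39 39 28 36  .  .  .  .  .  .  .  .  .
  17  .  .  .  .  .  .  . 32 45 43  .  .  .  .  .  .  .  .  .  .  .  .  .  .  .  .
  12  .  .  .  .  .  .  . 65 70 42  .  .  .  .  .  .  .  .  .  .  .  .  .  .  .  .
   7  .  .  .  .  .  .  . 38 42 45 44  .  . 34  .  .  .  .  .  .  .  .  .  .  .  .
   2  .  .  .  .  .  .  .  . 42 37 40  . 31 31 39 38  .  .  .  .  .  .  .  .  .  .
  -2  .  .  .  .  .  .  .  .  .  .  .  . 40 44 46 39 38  .  .  .  .  .  .  .  .  .
  -7  .  .  .  .  .  .  .  .  .  .  .  . 41 44 45  .  .  .  .  .  .  .  .  .  .  .
 -12  .  .  .  .  .  .  . 42 37 39  .  . 36 43 44 42  .  .  .  .  .  .  .  .  .  .
 -17  .  .  .  .  .  . 41 39 40 39 38  .  . 42 19 38  .  .  .  .  .  .  .  .  .  .
 -22  .  .  .  .  .  . 41 37 39 40 39  .  .  .  .  .  .  .  .  .  .  .  .  .  .  .
 -27  .  .  .  .  .  .  . 41 38 38 38  .  .  .  .  .  .  .  .  .  .  .  .  .  .  .
 -32  .  .  .  .  .  .  .  . 34  .  .  .  .  .  .  .  .  .  .  .  .  .  .  .  .  .
```

Two lumps lie at about (11,20) and (20,-8), with two ahead at (-7,-8) and (-21,20). I'll go up, back into the clear gap at x≈41, and feel for the bed.

```bash
python3 -m jog '[0,0,0,-1.5,0,0,0,0.8,-0.5,0,0,0,1.6,0,0,0,0,0,1.2,0,0,0,0,1.2,0,0,0,0,1,0,0,0,0,0.5,0,0,0,0,0,0,0,0,0,0,0]' | head -4
python3 - <<'E'
from h import *
s,r=tool();print(trayf(s['tcp_pos']))
E
```

```text
clock: 8.63
tcp_pos: [0.5832, 0.1896, 0.1286]
ee_rot: [0.617, 0.787, -0.001, -0.001]
contact_force: [0.4, -0.5, -3.1]
t 8.63 tcp [0.5832 0.1896 0.1286] yaw 103.78 tilt [-0.002 -0.    -1.   ] F [ 0.37 -0.52 -3.07] M [ 0.014 -0.009  0.01 ] w 0.0175 q [ 0.13  0.64  1.55  0.    0.95 -0.11]
[0.04053991 0.00091305 0.12855746]
```

```bash
for i in 1; do python3 -m jog '[0,0,0,0.15,0,0,0,0,0.15,0,0,0,0,0.1,0,0,0,0,0,0]' | head -3|tail -3; python3 -m jog '[0,0,0,0.1,0,0,0,0,0,0]'|grep -v ee;python3 -m jog '[0,0,0,0.05,0,0,0,0,0,0]'|grep -v ee; python3 -m jog '[0,0,0,0.05,0,0,0,0,0,0]'|grep -v ee; done
```

```text
clock: 8.97
tcp_pos: [0.5837, 0.1896, 0.1254]
ee_rot: [0.617, 0.787, 0.0, 0.0]
clock: 9.13
tcp_pos: [0.5837, 0.1896, 0.1244]
contact_force: [-0.2, 0.1, -1.8]
grip_width: 0.0175
grasp_force: 59.0
clock: 9.3
tcp_pos: [0.5837, 0.1896, 0.1238]
contact_force: [0.1, 0.1, -2.3]
grip_width: 0.0173
grasp_force: 59.0
clock: 9.47
tcp_pos: [0.5837, 0.1896, 0.1233]
contact_force: [-0.3, -0.3, -2.0]
grip_width: 0.0169
grasp_force: 59.0
```

```bash
for k in 1; do python3 -m jog '[0,0,0,0.05,0,0,0,0,0,0]'|sed -n 2p\;4p; python3 -m jog '[0,0,0,0.05,0,0,0,0,0,0]'|sed -n 2p\;4p; python3 -m jog '[0,0,0,0.05,0,0,0,0,0,0]'|sed -n 2p\;4p; done
```

```text
tcp_pos: [0.5837, 0.1896, 0.1227]
contact_force: [0.3, -0.2, -2.1]
tcp_pos: [0.5836, 0.1896, 0.1222]
contact_force: [-0.1, 0.2, -1.4]
tcp_pos: [0.5837, 0.1896, 0.1217]
contact_force: [0.0, -0.3, -2.2]
```

```bash
for k in 1; do python3 -m jog '[0,0,0,0.05,0,0,0,0,0,0]'|sed -n 2p\;4p; python3 -m jog '[0,0,0,0.05,0,0,0,0,0,0]'|sed -n 2p\;4p; python3 -m jog '[0,0,0,0.05,0,0,0,0,0,0]'|sed -n 2p\;4p; done
```

```text
tcp_pos: [0.5836, 0.1896, 0.1212]
contact_force: [-0.1, 0.8, -2.5]
tcp_pos: [0.5836, 0.1896, 0.1207]
contact_force: [0.2, 0.2, -1.3]
tcp_pos: [0.5836, 0.1896, 0.1202]
contact_force: [0.1, 0.3, -2.3]
```

```bash
for k in 1; do python3 -m jog '[0,0,0,0.05,0,0,0,0,0,0]'|sed -n 2p\;4p; python3 -m jog '[0,0,0,0.05,0,0,0,0,0,0]'|sed -n 2p\;4p; python3 -m jog '[0,0,0,0.05,0,0,0,0,0,0]'|sed -n 2p\;4p; done
```

```text
tcp_pos: [0.5837, 0.1896, 0.1197]
contact_force: [-0.8, -0.7, -1.9]
tcp_pos: [0.5837, 0.1896, 0.1194]
contact_force: [-0.5, 0.3, -0.8]
tcp_pos: [0.5837, 0.1896, 0.1191]
contact_force: [-1.2, -0.1, 1.2]
```

Contact at TCP z≈0.1195, now pressing with about 3 N. I'll stroke in short pieces and learn the slope.

```bash
python3 -m jog '[0,0,-0.3,0,0,0,0,-0.3,0,0,0,0,-0.3,0,0]'|sed -n 2p\;4p;  python3 -m jog '[0,0,0,0,0]'|sed -n 2p\;4p
```

```text
tcp_pos: [0.5759, 0.1876, 0.1193]
contact_force: [1.8, 0.2, 1.1]
tcp_pos: [0.575, 0.1874, 0.1192]
contact_force: [0.5, -0.2, 0.1]
```

```bash
python3 -m jog '[0,0,-0.3,0,0,0,0,-0.3,0,0,0,0,-0.3,0,0]'|sed -n 2p\;4p;  python3 -m jog '[0,0,0,0,0]'|sed -n 2p\;4p
```

```text
tcp_pos: [0.5669, 0.1854, 0.1192]
contact_force: [2.9, 1.0, 1.7]
tcp_pos: [0.5661, 0.1852, 0.1191]
contact_force: [2.5, 0.8, 0.9]
```

```bash
python3 -m jog '[0,0,-0.3,0,0,0,0,-0.3,0.01,0,0,0,-0.3,0,0,0,0,-0.3,0,0]'|sed -n 2p\;4p;  python3 -m jog '[0,0,0,0,0]'|sed -n 2p\;4p
```

```text
tcp_pos: [0.5551, 0.1825, 0.1191]
contact_force: [3.5, 1.6, 1.6]
tcp_pos: [0.5543, 0.1824, 0.119]
contact_force: [2.3, 0.5, 2.9]
```

```bash
python3 -m jog '[0,0,-0.3,0,0,0,0,-0.3,0,0,0,0,-0.3,0,0]'|sed -n 2p\;4p;  python3 -m jog '[0,0,0,0,0]'|sed -n 2p\;4p
python3 - <<'E'
from h import *
s,r=tool();print(trayf(s['tcp_pos']))
c=capture("side"); clusters(c)
E
```

```text
tcp_pos: [0.5463, 0.1804, 0.119]
contact_force: [3.3, 1.1, 2.4]
tcp_pos: [0.5455, 0.1802, 0.1189]
contact_force: [3.2, 1.0, 3.3]
t 12.38 tcp [0.5455 0.1802 0.1189] yaw 103.78 tilt [ 0. -0. -1.] F [3.17 1.02 3.31] M [ 0.13  -0.844  0.   ] w 0.0175 q [ 0.12  0.61  1.66 -0.    0.87 -0.12]
[0.00172886 0.00081689 0.1188998 ]
cols y=+62..-62 step5
  72  .  .  .  .  .  .  .  . 32  .  . 36  . 33  .  .  .  . 35  .  .  .  .  .  .  .
  67  .  .  .  .  .  . 38 37 36 35 37 37 41 38 38  . 37 39 38 38  .  .  . 17  .  .
  62  .  .  .  .  .  . 38 37 37 37 34 37 38 39 37 34 38 36 39  .  .  .  . 18  .  .
  57  .  .  .  .  .  . 38 38 39 38  . 40 38 40 38  . 39 39 40 37  .  .  .  .  .  .
  52  .  .  .  .  .  . 35 35 36 37  .  . 38 35  .  . 32 38 37  .  .  .  .  .  .  .
  -2  .  .  .  .  .  .  .  . 42  .  .  .  .  .  .  .  .  .  .  .  .  .  .  .  .  .
  -7  .  .  .  .  .  .  .  . 43 44 42  .  . 37  .  .  .  .  .  .  .  .  .  .  .  .
 -12  .  .  .  .  .  .  .  . 40 44 44 41 39 33 43 42  .  .  .  .  .  .  .  .  .  .
 -17  .  .  .  .  .  .  .  . 37 41 41 41 38 40 41 41  .  .  .  .  .  .  .  .  .  .
 -22  .  .  .  .  .  .  . 37 35 37 39  . 38 41 42 40  .  .  .  .  .  .  .  .  .  .
 -27  .  .  .  .  .  .  . 41 38 38  .  . 39 44 43 43 37  .  .  .  .  .  .  .  .  .
 -32  .  .  .  .  .  . 32 39 38 39 37 38 39 39 45 43  .  .  .  .  .  .  .  .  .  .
 -37  .  .  .  .  .  . 34 38 36 40 37  .  . 42 44 41  .  .  .  .  .  .  .  .  .  .
 -42  .  .  .  .  .  .  . 33 37 37 34  .  .  .  .  .  .  .  .  .  .  .  .  .  .  .
```

```bash
python3 -m jog '[0,0,-0.3,-0.02,0,0,0,-0.3,-0.01,0,0,0,-0.3,-0.01,0]'|sed -n 2p\;4p;  python3 -m jog '[0,0,0,0,0]'|sed -n 2p\;4p
```

```text
tcp_pos: [0.5369, 0.1781, 0.1191]
contact_force: [3.1, 0.3, 2.8]
tcp_pos: [0.5361, 0.178, 0.119]
contact_force: [2.2, 0.2, 3.3]
```

```bash
python3 -m jog '[0,0,0.3,-0.2,0,0,0,0.3,-1,0,0,0,0,-2.5,0,0,0,0,-2.5,0,0,0,0,-2.5,0,0,0,2,0,0,0,0,0,0,0,0,0,0,0,0]'|sed -n 2p
python3 - <<'E'
from h import *
s,r=tool();print(trayf(s['tcp_pos']))
c,d=look("tray3.png"); clusters(d)
E
```

```text
tcp_pos: [0.5601, 0.1841, 0.2047]
t 13.43 tcp [0.5601 0.1841 0.2047] yaw 103.79 tilt [-0.007 -0.001 -1.   ] F [-1.22 -0.   -2.63] M [-0.016  0.02   0.031] w 0.0177 q [ 0.13  0.51  1.55 -0.    1.09 -0.11]
[0.01686037 0.00111457 0.20466542]
cols y=+62..-62 step5
  72  .  .  .  .  .  .  . 36  .  .  . 40 36  .  .  .  . 38  .  .  .  .  .  .  .  .
  67  .  .  .  .  .  . 36 35 38  .  . 37 37 39 37  . 38 39 38 38  .  . 20  .  .  .
  62  .  .  .  .  . 42 40 37 39 35 34 39 39 40 39 39 40 37 38 40  .  .  . 23  .  .
  57  .  .  .  .  . 38 38 42 38 35 34 38 37 39  . 35 40 39 38 41 33  .  .  .  .  .
  52  .  .  .  .  . 38 38 39 38  .  .  . 40 37  .  . 32 38 37  .  .  .  .  .  .  .
 -12  .  .  .  .  .  .  .  . 33 42 42  . 33  . 43 38  .  .  .  .  .  .  .  .  .  .
 -17  .  .  .  .  .  .  .  . 39 45 43 43 39 39 43 43  . 38  .  .  .  .  .  .  .  .
 -22  .  .  .  .  .  .  . 39 41 44 43 42 40 43 44 41 41  .  .  .  .  .  .  .  .  .
 -27  .  .  .  .  .  .  .  . 41 44 42 44  . 40 40 41  .  .  .  .  .  .  .  .  .  .
 -32  .  .  .  .  .  .  . 38 38 40 42  . 37 40 44 42  .  .  .  .  .  .  .  .  .  .
 -37 64  .  .  .  .  . 35 38 41 41  .  . 32 42 41 42  . 37  .  .  .  .  .  .  .  .
 -42  .  .  .  .  .  .  . 40 41 41 37  . 43 44 44 43  .  .  .  .  .  .  .  .  .  .
 -47  .  .  .  .  .  . 36 41 41 40 35  . 37 40 44  .  .  .  .  .  .  .  .  .  .  .
 -52  .  .  .  .  .  .  .  . 40  .  .  .  .  .  .  .  .  .  .  .  .  .  .  .  .  .
```

View pics/tray3.png

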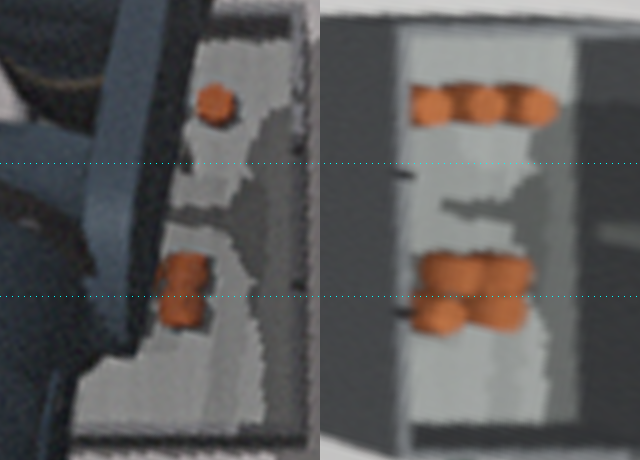

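The side half shows the far three at row 104 (x≈62), two at row 272 (x≈-21) and two at row 312 (x≈-41), all in one layer. The top half agrees at (185,270) and (180,310). Two or more lumps lie in each third, with about 10 mm to spare, so the rake can go back.

```bash
python3 -m jog '[0,-1.5,-0.5,0,0,0,-3.4,-1.1,0,0,0,-3.4,-1.1,0,0,0,-3.4,-1.1,0,0,0,-3.4,-1.1,0,0,0,-3.4,-1.1,0,0,0,-3.4,-1.1,0,0,0,-3.4,-1.1,0,0,0,-3.4,-1.1,0,0,0,-1.8,-0.7,0,0,0,0,0,0,0,0,0,0,0,0,0,0,0,0,0]'|sed -n 2p
python3 - <<'E'
from h import *
to([.5357,-.1363,.195])
c,d=look("tray4.png")
Q,m=heights(c);clusters(c)
b=(270,110,370,225); cv2.imwrite("pics/rk.png",cv2.resize(d["color"][b[1]:b[3],b[0]:b[2],::-1],None,fx=5,fy=5))
E
```

```text
tcp_pos: [0.5364, -0.1344, 0.2051]
t 14.62 tcp [ 0.5364 -0.1344  0.2051] yaw 103.77 tilt [-0.004  0.002 -1.   ] F [-0.28 -0.08 -1.31] M [-0.022 -0.004 -0.021] w 0.0173 q [-0.45  0.47  1.64  0.    1.04 -0.69]
shift cm [-0.17 -0.11  1.01]
cols y=+62..-62 step5
  72  .  .  .  .  .  .  .  . 36  .  .  . 38 37  .  .  .  . 36 41  .  .  .  .  .  .
  67  .  .  .  .  .  . 42 40 42 39  . 35 39 41 40  .  . 41 42 44 42  .  .  .  .  .
  62  .  .  .  .  .  . 40 41 37 38  . 39 36 37 38 34 37 39 42 40 34  .  .  .  .  .
  57  .  .  .  .  .  . 42 43 40 39  .  . 43 40 35  .  . 38 39 43 38  .  .  .  .  .
  52  .  .  .  .  .  .  . 40 38  .  .  .  .  .  .  .  .  . 40  .  .  .  .  .  .  .
 -12  .  .  .  .  .  .  .  .  .  . 43 39 47  .  . 45 46 33  .  .  .  .  .  .  .  .
 -17  .  .  .  .  .  .  .  . 35 42 43 41 43  . 40 43 43 42  .  .  .  .  .  .  .  .
 -22  .  .  .  .  .  .  .  .  . 42 48 43 37 40 42 43 42 34  .  .  .  .  .  .  .  .
 -27  .  .  .  .  .  .  .  .  . 41 44 42 47  . 39 41 43 43  .  .  .  .  .  .  .  .
 -32  .  .  .  .  .  .  .  . 39 41 39  .  . 39 44 43 43  .  .  .  .  .  .  .  .  .
 -37  .  .  .  .  .  .  .  . 41 39 36 40  . 44 48 49 44  .  .  .  .  .  .  .  .  .
 -42  .  .  .  .  .  .  . 40 44 38 42  .  . 47 49 43 46  .  .  .  .  .  .  .  .  .
 -47  .  .  .  .  .  .  .  . 39 38 46  .  . 39 42 42 40  .  .  .  .  .  .  .  .  .
```

View pics/rk.png

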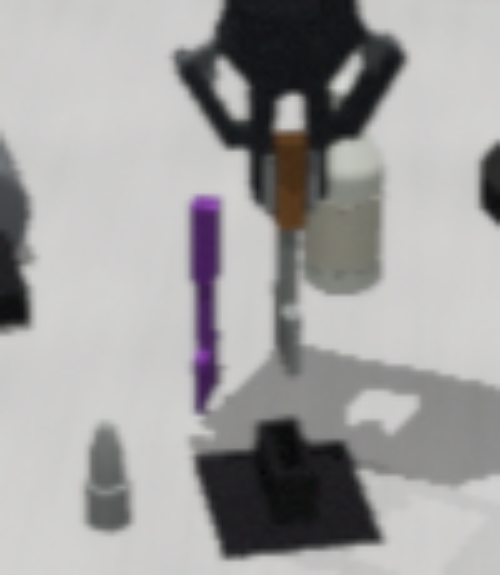

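The rake hangs straight at (290,300), above the slot at (285,450), with its head along the slot. I'll centre and lower it.

```bash
python3 -m jog '[0,-0.17,-0.08,1,0,0,0,0,2,0,0,0,0,2,0,0,0,0,0.7,0,0,0,0,0,0,0,0,0,0,0,0,0,0,0,0]'|sed -n 2p; python3 -c "
from h import *
to([.5357,-.1363,.1055])"
```

```text
tcp_pos: [0.5383, -0.1375, 0.1498]
t 15.3 tcp [ 0.5383 -0.1375  0.1498] yaw 103.82 tilt [ 0.001 -0.001 -1.   ] F [ 0.21 -0.67 -1.43] M [-0.014 -0.029  0.057] w 0.0174 q [-0.45  0.54  1.69 -0.    0.91 -0.69]
shift cm [ 0.18 -0.22  4.43]
```

```bash
python3 -m jog '[0,0.17,-0.22,0,0,0,0,0,0.3,0,0,0,0,0,0,0,0,0,0,0]'|sed -n 2p; python3 -c "
from h import *
to([.5357,-.1363,.1055])"
```

```text
tcp_pos: [0.535, -0.1364, 0.1464]
t 15.63 tcp [ 0.535  -0.1364  0.1464] yaw 103.78 tilt [ 0. -0. -1.] F [-0.02  0.91 -1.19] M [ 0.051 -0.02   0.025] w 0.0174 q [-0.45  0.55  1.7   0.    0.9  -0.69]
shift cm [-0.01  0.07  4.09]
```

```bash
python3 -m jog '[0,0,0.06,0.6,0,0,0,0,0.5,0,0,0,0,0.5,0,0,0,0,0,0]'|sed -n 2p\;4p; python3 -m jog '[0,0,0,0.6,0,0,0,0,0.6,0,0,0,0,0.5,0,0,0,0,0,0]'|sed -n 2p\;4p;python3 -c "
from h import *
to([.5357,-.1363,.1055])"
```

```text
tcp_pos: [0.5347, -0.1359, 0.1287]
contact_force: [-0.6, 0.1, -2.3]
tcp_pos: [0.5347, -0.1359, 0.1118]
contact_force: [-0.1, -0.7, -2.6]
t 16.3 tcp [ 0.5347 -0.1359  0.1118] yaw 103.77 tilt [-0.002  0.001 -1.   ] F [-0.09 -0.67 -2.55] M [-0.029  0.044 -0.001] w 0.0174 q [-0.45  0.6   1.72  0.    0.82 -0.69]
shift cm [-0.06  0.09  0.63]
```

```bash
python3 -m jog '[0,0,0.05,0.3,0,0,0,0,0.25,0,0,0,0,0,0]'|sed -n 2p\;4p; python3 -m jog '[0,0,0,0.06,0,0,0,0,0,0]'|sed -n 2p\;4p;python3 -m jog '[0,0,0,0.05,0,0,0,0,0,0]'|sed -n 2p\;4p
```

```text
tcp_pos: [0.5359, -0.1361, 0.1072]
contact_force: [0.7, -0.1, -2.2]
tcp_pos: [0.5361, -0.1362, 0.1071]
contact_force: [0.3, -0.3, -2.4]
tcp_pos: [0.5361, -0.1361, 0.1066]
contact_force: [0.7, -0.7, -2.1]
```

```bash
python3 -m jog '[0,0,0,0.07,0,0,0,0,0,0]'|sed -n 2p\;4p; python3 -m jog '[0,0,0,0.06,0,0,0,0,0,0]'|sed -n 2p\;4p;python3 -m jog '[0,0,0,0.05,0,0,0,0,0,0]'|sed -n 2p\;4p
```

```text
tcp_pos: [0.536, -0.1361, 0.1058]
contact_force: [-0.4, 0.7, -2.7]
tcp_pos: [0.5361, -0.1361, 0.1052]
contact_force: [0.4, 0.1, -1.7]
tcp_pos: [0.5361, -0.1362, 0.1051]
contact_force: [-0.8, 0.2, 1.3]
```

Seated: the force rises at the same height as when the rake was picked up. I'll let go and back off.

```bash
python3 -m jog '[0.5,0,0,0,0,0.5,0,0,0,0,0.7,0,0,0,0,0.8,0,0,0,0,0.8,0,0,0,0,0.8,0,0,0,0,0.8,0,0,0,0,0.8,0,0,-1,0,0.8,0,0,-2,0,0.8,0,0,-3,0,0.8,0,0,-3,0,0.8,0,0,-3,0,0.8,0,0,-2,0,0.8,0,0,0,0,0.8,0,0,0,0]'
python3 - <<'E'
from h import *
tool(); c=capture("top"); d=capture("side")
S=cloud(d)[155:205,310:345].reshape(-1,3); C=d["color"][155:205,310:345].reshape(-1,3).astype(int)
k=(C[:,0]>C[:,2]+40)&(S[:,2]<.17)&(S[:,2]>.08); print(k.sum(),S[k].min(0),S[k].max(0),np.median(S[k],0))
im=np.hstack([cv2.resize(d["color"][110:310,240:390,::-1],None,fx=3,fy=3),cv2.resize(lumps(c),(320,600))]); cv2.imwrite("pics/end.png",im)
E
```

```text
clock: 18.63
tcp_pos: [0.5366, -0.1364, 0.2467]
ee_rot: [0.617, 0.787, 0.0, 0.002]
contact_force: [1.2, -0.5, -0.3]
grip_width: 0.0686
grasp_force: 0.0
t 18.63 tcp [ 0.5366 -0.1364  0.2467] yaw 103.78 tilt [ 0.004 -0.002 -1.   ] F [ 1.21 -0.52 -0.32] M [ 0.03   0.035 -0.027] w 0.0686 q [-0.45  0.41  1.6   0.    1.13 -0.69]
87 [ 0.52703088 -0.13991023  0.09557379] [ 0.54195138 -0.1205449   0.15333068] [ 0.53519101 -0.12756862  0.12902437]
```

View pics/end.png

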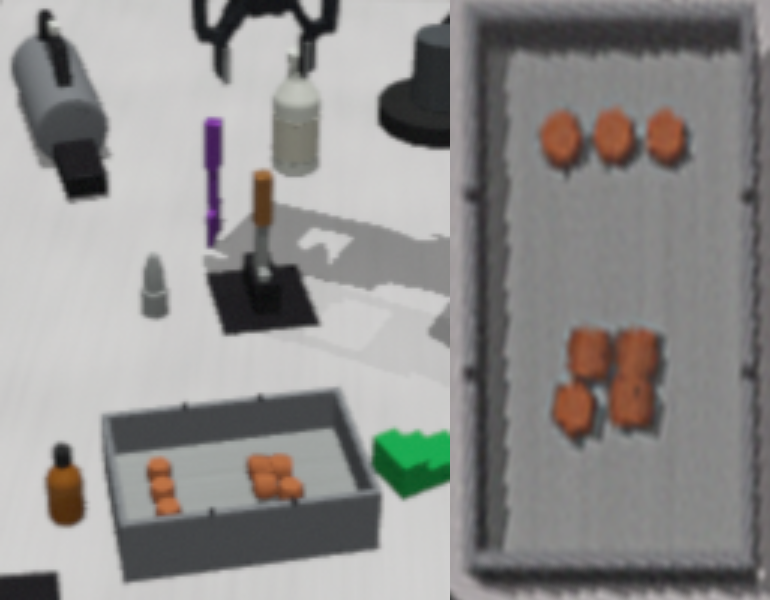

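The final picture shows the rake upright in its slot at (262,230). The lumps lie in one layer: three far (row 137), two middle (row 353, x≈-20) and two near (row 405, x≈-40). The bystanders are where they were, so I'm handing in.

```bash
python3 -c "
from rig import ctrl
print(ctrl.close_job())"
```

```text
the job is handed in; nothing more can be done
None
```

The job is handed in at about 19 s (no verdict was returned): all seven lumps lie in one layer, three in the far third and two each in the middle and near thirds, the rake stands released in its slot, and the other things on the shelf look untouched.

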